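# Hold the shaker's plate clamp open at the index

### The arm

A 6-joint arm with a two-finger parallel gripper is mounted at the origin on the work surface. World frame = base frame: x ahead of the robot, y to its left, z up, the work surface at z = 0. Lengths are in m, angles in degrees, forces in N, time in s.
With the tool pointing down it reaches from about 0.35 to 0.875 m from the base axis. Payload 4.2 kg.
Tool frame: the origin (TCP) lies midway between the tips of the shut fingers; the grasp point (between the pads) lies 19 mm behind it; z points along the fingers, y is the line along which they close (so a half turn about z gives the same grasp; the last joint's range is limited). The gripper opens to 87 mm and grips with 3 to 60 N. Pads are 19 mm wide; open, the fingers measure 117 mm over their backs; the gripper's body (75 mm by 190 mm) begins 51 mm behind the grasp point.
Start: joints at [-50.902, 22.042, 0.453, 0, -68.411, -14.817], TCP at [0.257, -0.57, 0.223] pointing down, gripper open.
Joint ranges: [-179.83, 179.83], [-69.29, 118.12], [-61.27, 80.66], [-181.25, 117.63], [-171.15, -9.14], [-177.46, 177.46]. Speed limits (degrees/s): [159.86, 159.86, 180, 180, 180, 180].

### API

Orientations are given as a 3x3 rotation matrix whose columns are the frame's x, y, z axes.
In Python, from station import * gives the robot as it stands. The module is installed in compiled form; this text tells all that it offers.
- The arm moves only by the tool servo_tool, never from a script. Its argument "deltas" is a list of rows, each an object of numbers: "tx", "ty", "tz": the shift along the tool's x, y, z in mm; "ax", "ay", "az": the turn, a rotation vector about the tool's x, y, z in rad; "claw": the finger opening in mm, from 0 to 87. In form: [{"tx": .., "ty": .., "tz": .., "ax": .., "ay": .., "az": .., "claw": ..}, ...]. A call has 1 to 12 rows; each row is the pose to reach, as a shift and turn from the pose commanded when the call began, along the tool's axes at that moment; what a row does not reach only later rows make up. A row lasts 1/12 s, in which the tool goes at most 41.7 mm and 7.16 degrees, less where a joint would pass 70% of its speed; a pose out of reach is approached as far as the arm can. A call with a gripper value outside its range is refused whole. The fingers move at their own pace and stop on an object; the grip force is fixed at half the most. Time passes only in rows, so rows that repeat a pose let the fingers close. It gives the time, the measured TCP pose, the force, the opening and the grip force at its end, in the units of the state.
- sense(): the state, without advancing time (a new reading comes with each control period).
- capture(name): name is "scene" or "top" or "wrist"; returns the picture (480x640x3 uint8, blue, green, red); there is no depth.
- calibration(name): a dict with "fx", "fy", "cx", "cy" (pixels), "cam_to_world" (4x4, takes a point from camera to world coordinates); the wrist camera has in their place "hand_eye" (4x4, takes a point from camera to tool coordinates, whose origin is the TCP and whose axes are the flange's). Camera axes: x right, y down, z forward; pixel columns grow to the right and rows downward; lengths in m; the calibration is good to about 2 mm. A picture is of the moment at which its call begins: read the wrist's pose just before it. calibration takes no time and is no camera call.
- finish_job(): hands the job in; it is judged then, once.
Trained networks look in the newest picture that a camera, given by its name, has taken for a name from the list of things; names that differ only in an ending like _2 or _b are one class to them, and where a whole thing is asked for, a point or a joint stands for the part that bears it (a point fixed in the world has none). Each returns a list of dicts, best first, with "confidence" (0 to 1); they miss things now and then, are a little off and sometimes report something else, mostly with a low value. They report only what shows in the picture. A call takes as long as a camera call.
- recognise(label, camera): "xyz" ([x, y, z] in m, in the coordinates of the camera as it stood for that picture, good to about 4 mm: the middle of the surface that is visible of it).
- trace(label, camera): "mask" (480x640 bool, what is visible of it).
The state is a dict: "time_s": time; "joints": joint angles; "joint_velocities": joint speeds; "effort": joint torques, N m; "tcp_pos": TCP position; "ee_rot": TCP orientation; "wrist_force": force on the tool from outside, world axes, zero at the start; "moment": the same for the moment, N m; "gripper_width": opening from 0.0 (shut) to 1.0 (fully open); "gripper_force": force on a finger pad.
Only numpy, scipy, OpenCV 4.12 (cv2) and the standard library are available. Lean on these libraries where they do the work, as an engineer would, in place of code of your own. Each camera call takes 0.05 s, during which the arm holds its last target. There are 200 camera calls.

### The job

Get the plate shaker ready for me to drop the next plate in: take the black grip of its pull handle, draw the free-running platform forward until it comes up against its front stop, then go on pulling out the spring-loaded blue clamp bar until its black pointer stands at the red index. Finish still holding the handle with the bar steady at the index, as it springs shut when released; never let the bar fly back, and leave the things around the shaker where they are.

Things in the scene. Friction and masses are not known exactly. Their poses are not given: they have to be found in the camera images.
- shaker: Bench plate shaker, off, fixed: white housing 280 x 300 mm, 88 mm high. Origin: centre of its underside on the bench. z is up; x points from its front (control panel, pull handle) to its rear. Platform and clamp bar both slide along this axis; pulling out is along its -x, roughly towards the robot. Its place varies; it is turned up to 0.35 rad either way.
- platform (a joint): How far the aluminium platform (270 x 322 mm, top 114 mm above the bench; it carries clamp bar, scale and index) stands forward on its rails, m: 0 rear stop, 0.024 front stop; starts at 0.002 to 0.016. It runs free (1 to 2 N), so a pull on the handle first brings the whole platform, bar still home, to the front stop; only then does the force rise past 4 N and the bar slide.
- clamp_bar: The sprung slide, its pull handle in front, blue bar behind. Origin: middle of the handle's black grip, axes as the shaker's. Grip: level bar, 18 mm diameter, 90 mm long along y, axis 130 mm above the bench, 31 mm clear in front of the platform's end blocks, free above and below: pinch it from above, fingers before and behind. Steel bar goes on to 123 mm either side, rods to the rear at 115 mm.
- bar_middle (a point): Middle of the blue clamp bar (16 mm thick along x, 204 mm long along y, top at 144 mm above the bench; nothing on the shaker is above 150 mm), 222 mm behind the handle's grip axis, one piece with it. It slides on the platform along the shaker's -x by up to 80 mm; its springs pull it home (+x) with 4 N at home plus 0.8 N for each 10 mm drawn.
- pointer (a point): Tip of the thin black pointer (3 mm wide) on an arm from the +y end of the clamp bar, over the white scale strip along the platform's +y edge; moves with bar and handle. 162 mm behind the grip's axis, 149 mm to its +y side, 124 mm above the bench. Axes as the shaker's.
- index (a point): Red index block on the white scale strip, 8 mm along x, 14 mm along y, 20 mm high, screwed tight; this point is the middle of its inner face, level with the pointer. It rides with the platform and stands 30 to 70 mm in front (-x) of the pointer's home. The pointer is at the index when its x in this frame (axes as the shaker's) is 0; if positive, pull further.
- microplate: White 96-well style plate, 86 x 128 x 14 mm, the next plate; leave it lying on the bench. Origin: centre of its underside.
- dropper_amber: Amber dropper bottle with black teat, 34 mm diameter, 95 mm high. Leave alone. Origin: centre of its underside.
- dropper_green: Green dropper bottle with black teat, 34 mm diameter, 95 mm high. Leave alone. Origin: centre of its underside.
- slide_box: Blue slide box, 84 x 160 x 35 mm. Leave alone. Origin: centre of its underside.
- staining_jar: Glass staining jar with lid, 56 mm diameter, 104 mm high. Leave alone. Origin: centre of its underside.
- tube_rack: Orange tube rack with capped tubes, 75 x 200 mm, 92 mm high. Leave alone. Origin: centre of its underside.
- timer: White bench timer, 62 x 70 x 19 mm. Leave alone. Origin: centre of its underside.

How it is judged (in metres and radians):
On the way, in this order (a step that is already met when the one before it is completed fails the run):
1. the platform is drawn forward against its front stop (value of joint platform above 0.022 m), for 0.05 s.
2. the clamp bar is pulled out until its pointer stands at the red index, held by the fingers (x of pointer in the frame of index between -0.004 and 0.004 m and contact force between the fingers and clamp_bar above 3 N), for 0.2 s.
At the end, for the whole second after the job is handed in: The fingers still hold the handle (more than 3 N between them and the sprung slide), the platform is at its front stop (within 3 mm), and the pointer stands steadily within the red index's width: within 4 mm of its middle, moving slower than 10 mm/s (all of step 2 and value of joint platform above 0.021 m and linear speed of clamp_bar below 0.01 m/s); the arm keeps its last pose, push and grip.
It fails at once if the clamp bar flew back (faster than 0.45 m/s) (linear speed of clamp_bar above 0.45 m/s).
It fails at once if something standing on the bench was moved by more than 20 mm or tipped (distance of any of microplate, dropper_amber, dropper_green, slide_box, staining_jar, tube_rack, timer from where it was at the start of the episode above 0.02 m or angle between any of dropper_amber, dropper_green, staining_jar's own z axis and vertical above 0.4 rad).
It also fails if it takes over 38 s, if anything falls off the work surface, if the arm or the gripper's body presses on something with over 40 N, if the wrist force passes 120 N, or if a joint passes its speed limit or range.

## Working session

There is one attempt and no reset: what is moved stays moved. The work goes in short steps, Python scripts to look and compute and a tool call to move; the robot and the scene stay as the last step left them, time stands still between calls to the robot, and variables do not carry over. Pictures are saved under pics/ and viewed, at most 10 in all, crops included, and the job is handed in when it is done.

Besides the shell and the picture viewer there is one more tool, called after "Call:" as name(argument=value, ...), one argument or row to a line, values as JSON. servo_tool: Moves the arm, as the interface text tells. Its arguments: {"type":"object","properties":{"deltas":{"type":"array","items":{"type":"object","properties":{"tx":{"type":"number"},"ty":{"type":"number"},"tz":{"type":"number"},"ax":{"type":"number"},"ay":{"type":"number"},"az":{"type":"number"},"claw":{"type":"number"}}}}},"required":["deltas"]}

```bash
mkdir -p pics
cat > h.py <<'E'
from station import *
import numpy as np, cv2
def ray(cam,uv,T=None):
    c=calibration(cam); T=np.array(c["cam_to_world"]) if T is None else T
    d=T[:3,:3]@np.array([(uv[0]-c["cx"])/c["fx"],(uv[1]-c["cy"])/c["fy"],1.]); return T[:3,3],d
def atz(cam,uv,z,T=None):
    o,d=ray(cam,uv,T); return o+d*(z-o[2])/d[2]
def proj(cam,p,T=None):
    c=calibration(cam); T=np.array(c["cam_to_world"]) if T is None else T
    q=T[:3,:3].T@(np.array(p)-T[:3,3]); return np.array([c["fx"]*q[0]/q[2]+c["cx"],c["fy"]*q[1]/q[2]+c["cy"]])
def wristT(s):
    H=np.eye(4);H[:3,:3]=np.array(s["ee_rot"]);H[:3,3]=s["tcp_pos"]
    return H@np.array(calibration("wrist")["hand_eye"])
def rec(l,cam,T=None):
    T=np.array(calibration(cam)["cam_to_world"]) if T is None else T
    return [(np.round(T[:3,:3]@np.array(r["xyz"])+T[:3,3],4),round(r["confidence"],2)) for r in recognise(l,cam)[:2]]
E
python3 - <<'E'
from h import *
s=sense();print(np.round(s["ee_rot"],3).tolist(),s["tcp_pos"])
for c in("top","scene"):
    im=capture(c);cv2.imwrite(f"pics/{c}0.png",im)
    for l in["shaker","clamp_bar","bar_middle","pointer","index","platform"]:
        print(c,l,rec(l,c))
print(np.round(calibration("top")["cam_to_world"],3).tolist())
for l in["microplate","dropper_amber","dropper_green","slide_box","staining_jar","tube_rack","timer"]: print(l,rec(l,"top") or rec(l,"scene"))
E
```

```text
[[-0.912, -0.411, -0.001], [-0.411, 0.912, 0.002], [0.0, 0.002, -1.0]] [ 0.25674121 -0.56915329  0.22144366]
top shaker [(array([0.6833, 0.0916, 0.1166]), 0.83)]
top clamp_bar [(array([0.7105, 0.0888, 0.1406]), 0.82), (array([0.6888, 0.0972, 0.1185]), 0.63)]
top bar_middle [(array([0.7067, 0.0894, 0.1419]), 0.58), (array([ 0.7187, -0.1482,  0.0175]), 0.17)]
top pointer [(array([0.7118, 0.0882, 0.1406]), 0.58), (array([0.5974, 0.4516, 0.0946]), 0.49)]
top index [(array([0.3862, 0.5296, 0.0386]), 0.61)]
top platform [(array([0.687 , 0.0964, 0.1155]), 0.86)]
scene shaker [(array([0.6988, 0.1408, 0.1219]), 0.78)]
scene clamp_bar [(array([0.7088, 0.1019, 0.1374]), 0.65)]
scene bar_middle [(array([0.7119, 0.1069, 0.1373]), 0.63)]
scene pointer [(array([0.7105, 0.11  , 0.1352]), 0.81)]
scene index [(array([0.5808, 0.2219, 0.1309]), 0.44)]
scene platform [(array([0.6864, 0.1204, 0.116 ]), 0.83)]
[[0.029, -0.984, 0.174, 0.284], [-1.0, -0.03, -0.003, -0.008], [0.008, -0.173, -0.985, 1.863], [0.0, 0.0, 0.0, 1.0]]
microplate [(array([ 0.3518, -0.4323,  0.0135]), 0.57)]
dropper_amber [(array([0.5043, 0.2443, 0.0456]), 0.57)]
dropper_green [(array([0.5804, 0.2924, 0.0434]), 0.76)]
slide_box [(array([0.3891, 0.5297, 0.0403]), 0.77)]
staining_jar [(array([0.5968, 0.4513, 0.0946]), 0.71), (array([0.5677, 0.2838, 0.0484]), 0.65)]
tube_rack [(array([ 0.5222, -0.5252,  0.0535]), 0.77)]
timer [(array([ 0.7147, -0.1482,  0.0167]), 0.75)]
```

View pics/top0.png

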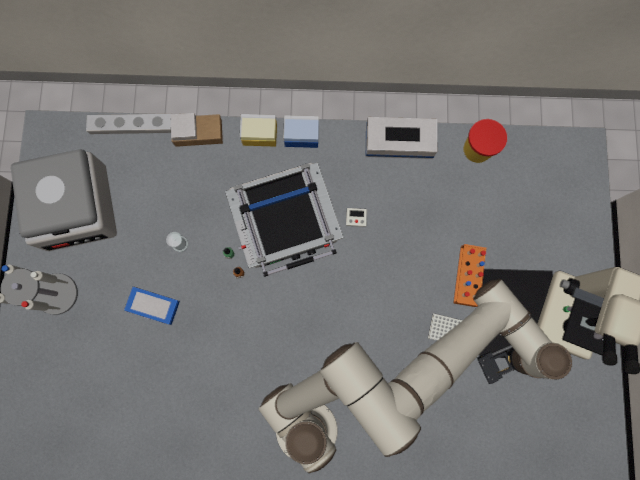

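View pics/scene0.png

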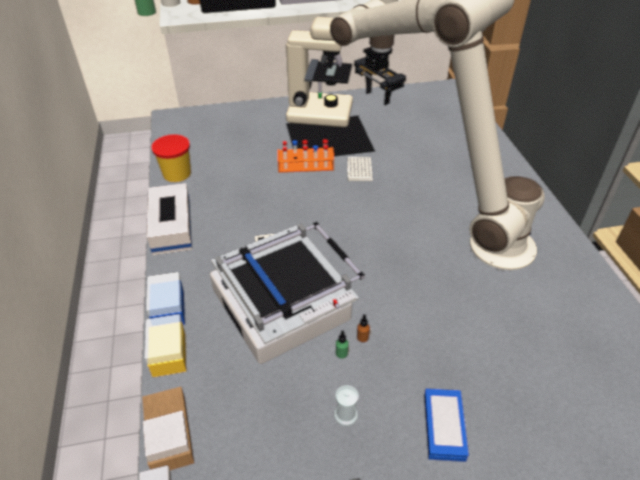

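The top view shows the handle from about (265,273) to (336,254), the blue bar from (248,207) to (313,188), and the index at (243,246). The droppers stand left of the handle, at about (228,252) and (238,271). Next I refine the measurements.

Run:
```python
from h import *
im=capture("top")
roi=im[150:300,200:370]; cv2.imwrite("pics/top1.png",cv2.resize(roi,None,fx=4.4,fy=4,interpolation=cv2.INTER_CUBIC)[:600,:748])
b,g,r=[im[...,i].astype(int) for i in range(3)]
m=((b>r+40)&(b>g+25)).astype(np.uint8); m[:160]=0;m[230:]=0;m[:,:230]=0;m[:,330:]=0
ys,xs=np.nonzero(m); (c,sz,a)=cv2.minAreaRect(np.c_[xs,ys].astype(np.float32)); box=cv2.boxPoints((c,sz,a))
print(c,sz,a,len(xs)); W=np.array([atz("top",p,.144) for p in box]);print(W.round(4).tolist())
C=atz("top",c,.142); e=[W[1]-W[0],W[2]-W[1]]; L=max(e,key=np.linalg.norm); L=L*np.sign(L[1]); yaw=np.arctan2(-L[0],L[1]); print("C",C,"len",np.linalg.norm(L),"yaw",yaw)
x=np.array([np.cos(yaw),np.sin(yaw),0]);y=np.array([-x[1],x[0],0])
G=C-.222*x; G[2]=.13
print("grip pred",G, proj("top",G),[proj("top",G+k*y).round(1) for k in(-.123,-.045,.045,.123)], "scene",[proj("scene",G+k*y).round(1) for k in(-.123,-.045,.045,.123)])
print("pixel grip", [atz("top",p,.13).round(4) for p in((265,273),(336,254))])
mr=((r>g+60)&(r>b+60)).astype(np.uint8); mr[:, :230]=0; mr[:235]=0; mr[:,258:]=0; mr[258:]=0
ys,xs=np.nonzero(mr);print("red",xs.mean(),ys.mean(),len(xs)); I=atz("top",(xs.mean(),ys.mean()),.13); print(I, "rel grip",(I-G)@x,(I-G)@y)
```

```text
(278.659912109375, 197.92315673828125) (5.370176315307617, 62.635318756103516) 72.47443389892578 338
[[0.7145, 0.2126, 0.144], [0.7837, 0.0214, 0.144], [0.7667, 0.0156, 0.144], [0.6977, 0.2065, 0.144]]
C [0.74106215 0.11451925 0.142     ] len 0.20334300002365885 yaw 0.3472478241723164
grip pred [0.5323127  0.03897017 0.13      ] [299.79242641 262.73078039] [array([336.2, 250.9]), array([313.1, 258.4]), array([286.4, 267.1]), array([263.1, 274.6])] scene [array([314.4, 223.8]), array([328.8, 239.8]), array([346.5, 259.5]), array([362.9, 277.8])]
pixel grip [array([0.4959, 0.1488, 0.13  ]), array([ 0.5641, -0.0764,  0.13  ])]
red 243.16666666666666 246.33333333333334 12
[0.58012833 0.22294948 0.13      ] rel grip 0.10757186815168762 0.15672591570187167
```

View pics/top1.png

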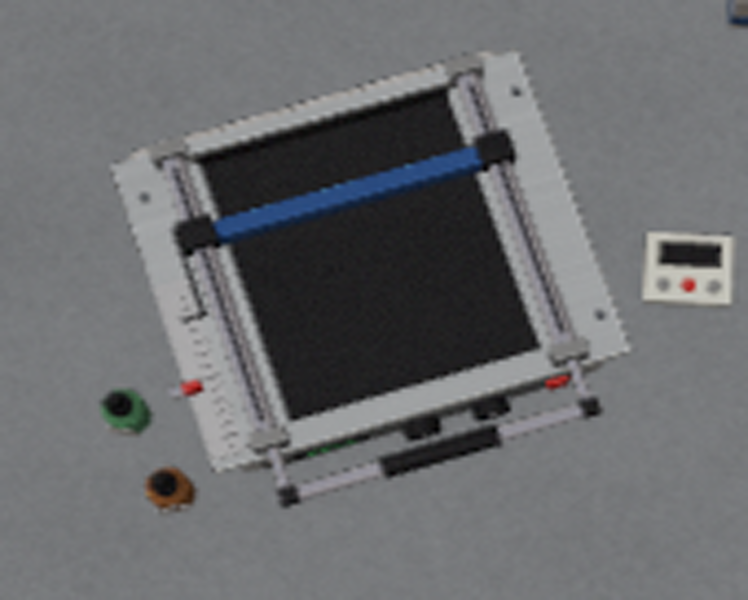

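The handle position in the picture matches the prediction from the blue bar: grip at about (0.532, 0.039), yaw about 0.347. The pointer stands about 54 mm behind the index. Now I move over the handle.

Call:
servo_tool(
  deltas=[
    {"tx": -350,"ty": 309,"tz": 0,"ax": 0,"ay": 0,"az": -1.45,"claw": 34},
    {"tx": -350,"ty": 309,"tz": 0,"ax": 0,"ay": 0,"az": -1.45,"claw": 34},
    {"tx": -350,"ty": 309,"tz": 0,"ax": 0,"ay": 0,"az": -1.45,"claw": 34},
    {"tx": -350,"ty": 309,"tz": 0,"ax": 0,"ay": 0,"az": -1.45,"claw": 34},
    {"tx": -350,"ty": 309,"tz": 0,"ax": 0,"ay": 0,"az": -1.45,"claw": 34},
    {"tx": -350,"ty": 309,"tz": 0,"ax": 0,"ay": 0,"az": -1.45,"claw": 34},
    {"tx": -350,"ty": 309,"tz": 0,"ax": 0,"ay": 0,"az": -1.45,"claw": 34},
    {"tx": -350,"ty": 309,"tz": 0,"ax": 0,"ay": 0,"az": -1.45,"claw": 34},
    {"tx": -350,"ty": 309,"tz": 0,"ax": 0,"ay": 0,"az": -1.45,"claw": 34},
    {"tx": -350,"ty": 309,"tz": 0,"ax": 0,"ay": 0,"az": -1.45,"claw": 34},
    {"tx": -350,"ty": 309,"tz": 0,"ax": 0,"ay": 0,"az": -1.45,"claw": 34},
    {"tx": -350,"ty": 309,"tz": 0,"ax": 0,"ay": 0,"az": -1.45,"claw": 34},
  ],
)

```text
time_s: 2.15
tcp_pos: [0.4511, -0.14, 0.223]
ee_rot: [[0.309, -0.951, 0.002], [-0.951, -0.309, 0.0], [0.0, -0.002, -1.0]]
wrist_force: [-0.3, 0.9, 1.1]
gripper_width: 0.394
gripper_force: 0.0
```

Call:
servo_tool(
  deltas=[
    {"tx": -144,"ty": -124,"tz": -40,"az": -0.033,"claw": 34},
    {"tx": -144,"ty": -124,"tz": -40,"az": -0.033,"claw": 34},
    {"tx": -144,"ty": -124,"tz": -40,"az": -0.033,"claw": 34},
    {"tx": -144,"ty": -124,"tz": -40,"az": -0.033,"claw": 34},
    {"tx": -144,"ty": -124,"tz": -40,"az": -0.033,"claw": 34},
    {"tx": -144,"ty": -124,"tz": -40,"az": -0.033,"claw": 34},
    {"tx": -144,"ty": -124,"tz": -40,"az": -0.033,"claw": 34},
  ],
)

```text
schema error: expected keys tx, ty, tz, ax, ay, az, claw
```

Run:
```python
from h import *
s=sense();T=wristT(s);np.save("T1.npy",T);im=capture("wrist");cv2.imwrite("pics/w1.png",im)
print(s["time_s"],s["tcp_pos"],np.round(s["ee_rot"],4).tolist());print(np.round(calibration("wrist")["hand_eye"],3).tolist())
for l in["clamp_bar","index","pointer"]: print(l,rec(l,"wrist",T))
G=np.array([.5323,.039,.13]);x=np.array([np.cos(.347),np.sin(.347),0]);y=np.array([-x[1],x[0],0])
for k in(-.123,-.045,.045,.123): print(proj("wrist",G+k*y,T).round(1))
print("ptr",proj("wrist",G+.162*x+.149*y-[0,0,.006],T),"ind",proj("wrist",G+.108*x+.149*y-[0,0,.006],T))
```

```text
2.15 [ 0.45111998 -0.14001249  0.2230372 ] [[0.3088, -0.9511, 0.0023], [-0.9511, -0.3088, 0.0004], [0.0003, -0.0023, -1.0]]
[[-0.0, -0.969, -0.247, 0.067], [1.0, 0.0, -0.001, 0.0], [0.001, -0.247, 0.969, -0.161], [0.0, 0.0, 0.0, 1.0]]
clamp_bar [(array([ 0.6016, -0.0558,  0.1324]), 0.83)]
index []
pointer [(array([ 0.6062, -0.0614,  0.1316]), 0.67)]
[ 98.3 277.5]
[116.6 387.5]
[135.  497.4]
[148.9 580.8]
ptr [-45.18306717 602.65106896] ind [ 21.63887964 601.20688148]
```

View pics/w1.png

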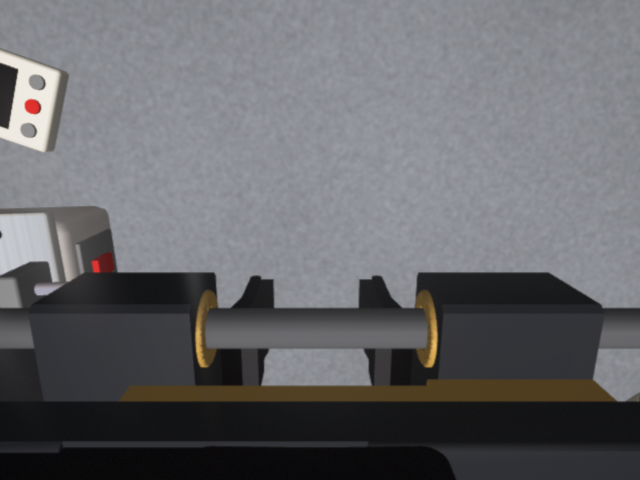

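The camera sits on the −y side of the shaker, and the gripper body hides the handle and pointer side. I'll check whether the half-turned grasp would show pointer and index.

Run:
```python
from h import *
c=calibration("wrist");print(c["fx"],c["fy"],c["cx"],c["cy"]);H0=np.array(c["hand_eye"])
G=np.array([.5323,.039,.13]);x=np.array([np.cos(.347),np.sin(.347),0]);y=np.array([-x[1],x[0],0])
for tz,off in((.114,0),(.26,0),(.2,0)):
    H=np.eye(4);H[:3,:3]=np.c_[y,x,[0,0,-1]];H[:3,3]=[G[0],G[1],tz];T=H@H0
    print(tz,"ptr",proj("wrist",G+.162*x+.149*y-[0,0,.006],T),"ind",proj("wrist",G+.108*x+.149*y-[0,0,.006],T),"grip end",proj("wrist",G+.045*y,T),proj("wrist",G+.123*y,T))
```

```text
428.1980312599414 428.1980312599414 315.9522657686032 239.69513369092613
0.114 ptr [ 867.00297656 -157.97237329] ind [ 682.81173768 -157.80609709] grip end [315.14528828 197.12488494] [315.007775   -65.27841616]
0.26 ptr [575.46323888  -5.07570955] ind [488.8699336   -5.03626196] grip end [315.82175567 164.41342212] [315.80541464  38.21676015]
0.2 ptr [647.50014324 -42.85513004] ind [536.80155233 -42.79246169] grip end [315.64490936 172.96505605] [315.60782599  12.57927823]
```

Neither orientation shows the pointer once the handle is grasped. So I'll measure the pointer, index and grip from a hover on the +y side first, keeping this orientation.

Call:
servo_tool(
  deltas=[
    {"tx": -318,"ty": -206,"tz": -97,"ax": 0,"ay": 0,"az": -0.033,"claw": 34},
    {"tx": -318,"ty": -206,"tz": -97,"ax": 0,"ay": 0,"az": -0.033,"claw": 34},
    {"tx": -318,"ty": -206,"tz": -97,"ax": 0,"ay": 0,"az": -0.033,"claw": 34},
    {"tx": -318,"ty": -206,"tz": -97,"ax": 0,"ay": 0,"az": -0.033,"claw": 34},
    {"tx": -318,"ty": -206,"tz": -97,"ax": 0,"ay": 0,"az": -0.033,"claw": 34},
    {"tx": -318,"ty": -206,"tz": -97,"ax": 0,"ay": 0,"az": -0.033,"claw": 34},
    {"tx": -318,"ty": -206,"tz": -97,"ax": 0,"ay": 0,"az": -0.033,"claw": 34},
    {"tx": -318,"ty": -206,"tz": -97,"ax": 0,"ay": 0,"az": -0.033,"claw": 34},
    {"tx": -318,"ty": -206,"tz": -97,"ax": 0,"ay": 0,"az": -0.033,"claw": 34},
    {"tx": -318,"ty": -206,"tz": -97,"ax": 0,"ay": 0,"az": -0.033,"claw": 34},
    {"tx": -318,"ty": -206,"tz": -97,"ax": 0,"ay": 0,"az": -0.033,"claw": 34},
    {"tx": -318,"ty": -206,"tz": -97,"ax": 0,"ay": 0,"az": -0.033,"claw": 34},
  ],
)

```text
time_s: 3.35
tcp_pos: [0.551, 0.2201, 0.3188]
ee_rot: [[0.328, -0.945, -0.001], [-0.945, -0.328, -0.001], [0.0, 0.002, -1.0]]
wrist_force: [-0.4, 0.7, -1.4]
gripper_width: 0.391
gripper_force: 0.0
```

Run:
```python
from h import *
s=sense();T=wristT(s);np.save("T2.npy",T);im=capture("wrist");cv2.imwrite("pics/w2.png",im)
print(s["time_s"],s["tcp_pos"],np.round(s["ee_rot"],4).tolist())
for l in["clamp_bar","index","pointer"]: print(l,rec(l,"wrist",T))
G=np.array([.5323,.039,.13]);x=np.array([np.cos(.347),np.sin(.347),0]);y=np.array([-x[1],x[0],0])
for k in(-.123,-.045,.045,.123): print(proj("wrist",G+k*y,T).round(1))
print("ptr",proj("wrist",G+.162*x+.149*y-[0,0,.006],T),"ind",proj("wrist",G+.108*x+.149*y-[0,0,.006],T))
```

```text
3.35 [0.55098575 0.22008898 0.31882174] [[0.328, -0.9447, -0.0013], [-0.9447, -0.328, -0.0008], [0.0003, 0.0015, -1.0]]
clamp_bar [(array([0.7069, 0.1556, 0.1385]), 0.77), (array([0.5092, 0.2408, 0.0451]), 0.22)]
index [(array([0.5814, 0.2277, 0.1343]), 0.6), (array([0.5128, 0.241 , 0.0423]), 0.52)]
pointer [(array([0.7105, 0.1538, 0.1353]), 0.83)]
[ 429.1 -212.6]
[423.4 -77.3]
[417.6  58.9]
[413.2 162.7]
ptr [216.20749605 196.30246505] ind [280.83062738 195.47197136]
```

View pics/w2.png

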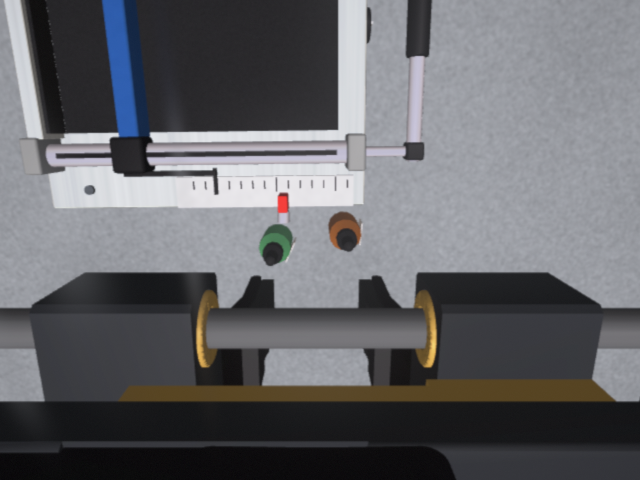

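The view shows the pointer tip at about (216,193), the red index at (283,195–212), and the grip and handle rod at (418,55) to (413,150). All fit the prediction within a few pixels. Next I refine to subpixel.

Run:
```python
from h import *
im=cv2.imread("pics/w2.png").astype(int);T=np.load("T2.npy");b,g,r=[im[...,i] for i in range(3)];gr=im.mean(2)
# grip columns (dark) rows 5..50
for v in range(5,50,9): 
    q=np.nonzero(gr[v,400:440]<70)[0]+400; print(v,q.min(),q.max())
P=[]
for v in range(5,50):
    q=np.nonzero(gr[v,400:440]<70)[0]+400; P.append(atz("wrist",((q.min()+q.max())/2,v),.130,T))
for v in range(65,135):
    row=gr[v,395:435]; bg=np.median(gr[v,380:400]); w=np.clip(row-bg-25,0,None)
    if w.sum()>0: P.append(atz("wrist",((w*np.arange(395,435)).sum()/w.sum(),v),.130,T))
P=np.array(P);vx,vy,x0,y0=cv2.fitLine(P[:,:2].astype(np.float32),cv2.DIST_HUBER,0,.01,.01).ravel()
if vy<0:vx,vy=-vx,-vy
yaw=np.arctan2(-vx,vy);print("yaw handle",yaw,"pt",x0,y0)
m=(r>g+70)&(r>b+70);m[:185]=0;m[225:]=0;m[:,:260]=0;m[:,300:]=0
ys,xs=np.nonzero(m);print("red",xs.min(),xs.max(),ys.min(),ys.max())
for v in range(180,194,2): print(v,gr[v,208:226].astype(int))
x=np.array([np.cos(yaw),np.sin(yaw),0])
I=atz("wrist",(xs.mean(),ys.mean()),.134,T);
w=np.clip(120-gr[183:192,208:226],0,None).sum(0);pu=(w*np.arange(208,226)).sum()/w.sum();p=atz("wrist",(pu,192),.124,T)
print("I",I,"ptr",p,"u",pu,"d",(p-I)@x); H=np.array([x0,y0,.13]);print("ptr-grip x",(p-H)@x)
```

```text
5 408 430
14 408 430
23 408 429
32 407 429
41 407 428
yaw handle 0.35674053 pt 0.50888336 0.10370736
red 278 287 195 212
180 [230 230 230 229 212 146  70  52  57 113 198 229 232 232 232 231 231 230]
182 [229 230 230 231 227 172  77  53  56 112 196 230 232 231 232 231 231 231]
184 [230 230 230 231 227 178  90  56  53  89 188 228 232 231 231 231 231 231]
186 [229 230 230 230 228 182  96  58  53  80 185 228 231 231 230 230 229 229]
188 [228 229 230 230 228 193 116  62  53  79 184 228 231 230 229 229 228 228]
190 [228 229 229 230 228 193 117  61  53  69 157 218 229 230 229 229 229 229]
192 [229 229 229 229 228 206 138  68  54  65 147 213 229 230 230 230 230 230]
I [0.57951223 0.22037009 0.134     ] ptr [0.63534802 0.23087198 0.124     ] u 215.71440195280718 d 0.055987862385640616
ptr-grip x 0.16291112158636872
```

Pointer to index is about 56 mm. The known 162 mm pointer–grip offset reads as 162.9 mm, so the scale is sound. Grip at about (0.533, 0.037), yaw about 0.35. I move above the grip with the opening narrowed, so the rear finger clears the platform.

Call:
servo_tool(
  deltas=[
    {"tx": 167,"ty": 80,"tz": 139,"ax": 0,"ay": 0,"az": -0.016,"claw": 30},
    {"tx": 167,"ty": 80,"tz": 139,"ax": 0,"ay": 0,"az": -0.016,"claw": 30},
    {"tx": 167,"ty": 80,"tz": 139,"ax": 0,"ay": 0,"az": -0.016,"claw": 30},
    {"tx": 167,"ty": 80,"tz": 139,"ax": 0,"ay": 0,"az": -0.016,"claw": 30},
    {"tx": 167,"ty": 80,"tz": 139,"ax": 0,"ay": 0,"az": -0.016,"claw": 30},
    {"tx": 167,"ty": 80,"tz": 139,"ax": 0,"ay": 0,"az": -0.016,"claw": 30},
    {"tx": 167,"ty": 80,"tz": 139,"ax": 0,"ay": 0,"az": -0.016,"claw": 30},
    {"tx": 167,"ty": 80,"tz": 139,"ax": 0,"ay": 0,"az": -0.016,"claw": 30},
    {"tx": 167,"ty": 80,"tz": 139,"ax": 0,"ay": 0,"az": -0.016,"claw": 30},
    {"tx": 167,"ty": 80,"tz": 139,"ax": 0,"ay": 0,"az": -0.016,"claw": 30},
  ],
)

```text
time_s: 4.38
tcp_pos: [0.5312, 0.0375, 0.1819]
ee_rot: [[0.345, -0.938, 0.003], [-0.938, -0.345, 0.001], [0.0, -0.003, -1.0]]
wrist_force: [0.2, -1.0, 0.5]
gripper_width: 0.344
gripper_force: 0.0
```

Run:
```python
from h import *
s=sense();T=wristT(s);im=capture("wrist");cv2.imwrite("pics/w3.png",im)
print(s["time_s"],s["tcp_pos"],np.round(s["ee_rot"],4).tolist(),s["wrist_force"])
G=np.array([.533,.037,.13]);x=np.array([np.cos(.35),np.sin(.35),0]);y=np.array([-x[1],x[0],0])
for k in(-.123,-.045,-.02): print(proj("wrist",G+k*y,T).round(1))
```

```text
4.3833 [0.53121619 0.03751478 0.18188656] [[0.3453, -0.9385, 0.0028], [-0.9385, -0.3453, 0.0008], [0.0002, -0.003, -1.0]] [ 0.20819362 -1.03810195  0.48213152]
[313.2  -0.9]
[313.1 174.2]
[313.  223.8]
```

View pics/w3.png

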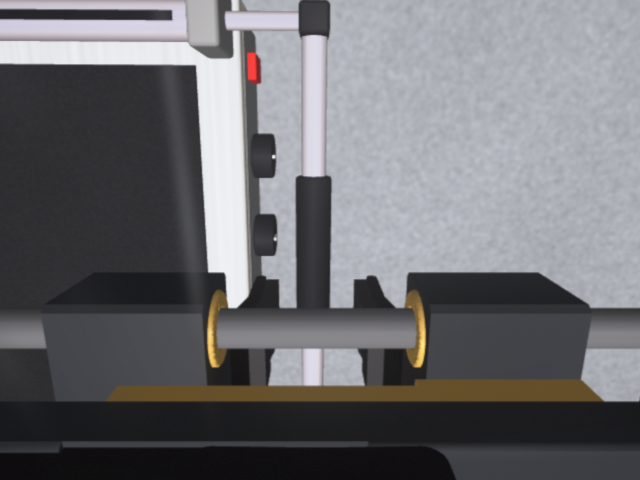

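The grip is centred between the fingers (u≈313, fingertips at about 275 and 355), with its end at v≈177 against 174 predicted, and there is room behind for the rear finger. I descend and close.

Call:
servo_tool(
  deltas=[
    {"tx": 0,"ty": 0,"tz": 25,"ax": 0,"ay": 0,"az": 0,"claw": 30},
    {"tx": 0,"ty": 0,"tz": 50,"ax": 0,"ay": 0,"az": 0,"claw": 30},
    {"tx": 0,"ty": 0,"tz": 68,"ax": 0,"ay": 0,"az": 0,"claw": 30},
    {"tx": 0,"ty": 0,"tz": 68,"ax": 0,"ay": 0,"az": 0,"claw": 30},
    {"tx": 0,"ty": 0,"tz": 68,"ax": 0,"ay": 0,"az": 0,"claw": 30},
    {"tx": 0,"ty": 0,"tz": 68,"ax": 0,"ay": 0,"az": 0,"claw": 10},
    {"tx": 0,"ty": 0,"tz": 68,"ax": 0,"ay": 0,"az": 0,"claw": 10},
    {"tx": 0,"ty": 0,"tz": 68,"ax": 0,"ay": 0,"az": 0,"claw": 10},
    {"tx": 0,"ty": 0,"tz": 68,"ax": 0,"ay": 0,"az": 0,"claw": 10},
    {"tx": 0,"ty": 0,"tz": 68,"ax": 0,"ay": 0,"az": 0,"claw": 10},
    {"tx": 0,"ty": 0,"tz": 68,"ax": 0,"ay": 0,"az": 0,"claw": 10},
    {"tx": 0,"ty": 0,"tz": 68,"ax": 0,"ay": 0,"az": 0,"claw": 10},
  ],
)

```text
time_s: 5.43
tcp_pos: [0.5316, 0.0375, 0.1142]
ee_rot: [[0.345, -0.939, 0.004], [-0.939, -0.345, 0.001], [0.0, -0.004, -1.0]]
wrist_force: [-0.5, 2.7, 5.6]
gripper_width: 0.203
gripper_force: 30.0
```

Holding the grip (17.7 mm opening, 30 N). I pull the platform forward in small steps, watching the force.

Call:
servo_tool(
  deltas=[
    {"tx": 0,"ty": 2,"tz": 0,"ax": 0,"ay": 0,"az": 0,"claw": 10},
    {"tx": 0,"ty": 4,"tz": 0,"ax": 0,"ay": 0,"az": 0,"claw": 10},
    {"tx": 0,"ty": 6,"tz": 0,"ax": 0,"ay": 0,"az": 0,"claw": 10},
    {"tx": 0,"ty": 6,"tz": 0,"ax": 0,"ay": 0,"az": 0,"claw": 10},
  ],
)

```text
time_s: 5.77
tcp_pos: [0.5257, 0.0353, 0.1142]
ee_rot: [[0.345, -0.939, 0.003], [-0.939, -0.345, 0.001], [0.0, -0.004, -1.0]]
wrist_force: [-1.8, 2.5, 5.7]
gripper_width: 0.195
gripper_force: 30.0
```

Call:
servo_tool(
  deltas=[
    {"tx": 0,"ty": 1,"tz": 0,"ax": 0,"ay": 0,"az": 0,"claw": 10},
    {"tx": 0,"ty": 2,"tz": 0,"ax": 0,"ay": 0,"az": 0,"claw": 10},
    {"tx": 0,"ty": 2,"tz": 0,"ax": 0,"ay": 0,"az": 0,"claw": 10},
  ],
)

```text
time_s: 6.02
tcp_pos: [0.5241, 0.0348, 0.1142]
ee_rot: [[0.345, -0.938, 0.004], [-0.938, -0.345, 0.001], [0.0, -0.004, -1.0]]
wrist_force: [-0.5, 2.3, 5.8]
gripper_width: 0.197
gripper_force: 30.0
```

Call:
servo_tool(
  deltas=[
    {"tx": 0,"ty": 1,"tz": 0,"ax": 0,"ay": 0,"az": 0,"claw": 10},
    {"tx": 0,"ty": 2,"tz": 0,"ax": 0,"ay": 0,"az": 0,"claw": 10},
    {"tx": 0,"ty": 2,"tz": 0,"ax": 0,"ay": 0,"az": 0,"claw": 10},
  ],
)

```text
time_s: 6.27
tcp_pos: [0.5222, 0.0341, 0.1142]
ee_rot: [[0.345, -0.938, 0.004], [-0.938, -0.345, 0.001], [0.0, -0.004, -1.0]]
wrist_force: [0.2, 2.3, 6.4]
gripper_width: 0.194
gripper_force: 30.0
```

Call:
servo_tool(
  deltas=[
    {"tx": 0,"ty": 1,"tz": 0,"ax": 0,"ay": 0,"az": 0,"claw": 10},
    {"tx": 0,"ty": 2,"tz": 0,"ax": 0,"ay": 0,"az": 0,"claw": 10},
    {"tx": 0,"ty": 2,"tz": 0,"ax": 0,"ay": 0,"az": 0,"claw": 10},
  ],
)

```text
time_s: 6.52
tcp_pos: [0.5215, 0.0338, 0.1142]
ee_rot: [[0.346, -0.938, 0.006], [-0.938, -0.346, 0.002], [0.0, -0.007, -1.0]]
wrist_force: [2.9, 4.2, 5.8]
gripper_width: 0.193
gripper_force: 30.0
```

Call:
servo_tool(
  deltas=[
    {"tx": 0,"ty": 1,"tz": 0,"ax": 0,"ay": 0,"az": 0,"claw": 10},
    {"tx": 0,"ty": 2,"tz": 0,"ax": 0,"ay": 0,"az": 0,"claw": 10},
    {"tx": 0,"ty": 2,"tz": 0,"ax": 0,"ay": 0,"az": 0,"claw": 10},
  ],
)

```text
time_s: 6.77
tcp_pos: [0.5196, 0.0332, 0.1142]
ee_rot: [[0.346, -0.938, 0.006], [-0.938, -0.346, 0.002], [0.0, -0.007, -1.0]]
wrist_force: [3.7, 4.2, 4.9]
gripper_width: 0.198
gripper_force: 30.0
```

Call:
servo_tool(
  deltas=[
    {"tx": 0,"ty": 1,"tz": 0,"ax": 0,"ay": 0,"az": 0,"claw": 10},
    {"tx": 0,"ty": 2,"tz": 0,"ax": 0,"ay": 0,"az": 0,"claw": 10},
    {"tx": 0,"ty": 2,"tz": 0,"ax": 0,"ay": 0,"az": 0,"claw": 10},
  ],
)

```text
time_s: 7.02
tcp_pos: [0.5178, 0.0325, 0.1142]
ee_rot: [[0.346, -0.938, 0.006], [-0.938, -0.346, 0.002], [0.0, -0.007, -1.0]]
wrist_force: [2.9, 3.8, 5.9]
gripper_width: 0.193
gripper_force: 30.0
```

The force rose to about 4 N near TCP (0.5215, 0.0338), which is the front stop, and the bar is now sliding (about 4 mm out). I continue smoothly, stopping short of the index to check.

Call:
servo_tool(
  deltas=[
    {"tx": 0,"ty": 3,"tz": 0,"ax": 0,"ay": 0,"az": 0,"claw": 10},
    {"tx": 0,"ty": 7,"tz": 0,"ax": 0,"ay": 0,"az": 0,"claw": 10},
    {"tx": 0,"ty": 11,"tz": 0,"ax": 0,"ay": 0,"az": 0,"claw": 10},
    {"tx": 0,"ty": 15,"tz": 0,"ax": 0,"ay": 0,"az": 0,"claw": 10},
    {"tx": 0,"ty": 19,"tz": 0,"ax": 0,"ay": 0,"az": 0,"claw": 10},
    {"tx": 0,"ty": 23,"tz": 0,"ax": 0,"ay": 0,"az": 0,"claw": 10},
    {"tx": 0,"ty": 27,"tz": 0,"ax": 0,"ay": 0,"az": 0,"claw": 10},
    {"tx": 0,"ty": 31,"tz": 0,"ax": 0,"ay": 0,"az": 0,"claw": 10},
    {"tx": 0,"ty": 35,"tz": 0,"ax": 0,"ay": 0,"az": 0,"claw": 10},
    {"tx": 0,"ty": 39,"tz": 0,"ax": 0,"ay": 0,"az": 0,"claw": 10},
    {"tx": 0,"ty": 42,"tz": 0,"ax": 0,"ay": 0,"az": 0,"claw": 10},
    {"tx": 0,"ty": 42,"tz": 0,"ax": 0,"ay": 0,"az": 0,"claw": 10},
  ],
)

```text
time_s: 8.02
tcp_pos: [0.4794, 0.0186, 0.1142]
ee_rot: [[0.346, -0.938, 0.009], [-0.938, -0.346, 0.003], [-0.0, -0.01, -1.0]]
wrist_force: [5.6, 5.7, 3.0]
gripper_width: 0.197
gripper_force: 30.0
```

```bash
cat > m.py <<'E'
from h import *
import sys
s=sense();x=np.array([np.cos(.35),np.sin(.35),0]);y=np.array([-x[1],x[0],0])
tcp=np.array(s["tcp_pos"]);print(s["time_s"],tcp,"past stop mm",-1e3*(tcp-[.5215,.0338,0])@x,"Fx",np.array(s["wrist_force"])@x)
im=[]
for c in("scene","top"):
    a=np.mean([capture(c).astype(float) for _ in range(3)],0).astype(np.uint8)
    G=np.array([.533,.037,.13])-.0108*x; I=G+.1065*x+.149*y-[0,0,.006]   # predicted index at front stop
    u=proj(c,I).round().astype(int); h=20
    M=lambda p:p
    k=cv2.resize(a[u[1]-h:u[1]+h,u[0]-h:u[0]+h],(390,390),interpolation=cv2.INTER_CUBIC);im.append(k)
    print(c,"pred idx",proj(c,I),"px for 10mm x",proj(c,I+.01*x)-proj(c,I),"crop origin",u-h)
cv2.imwrite(sys.argv[1],np.hstack(im))
E
python3 m.py pics/c1.png
```

```text
8.0167 [0.47937965 0.01860011 0.11422401] past stop mm 44.778714530587514 Fx 7.2724038306207355
scene pred idx [336.98769997 300.14293177] px for 10mm x [-3.35348795  1.61825623] crop origin [317 280]
top pred idx [247.3433644  249.31382585] px for 10mm x [-0.91373334 -2.8975586 ] crop origin [227 229]
```

View pics/c1.png

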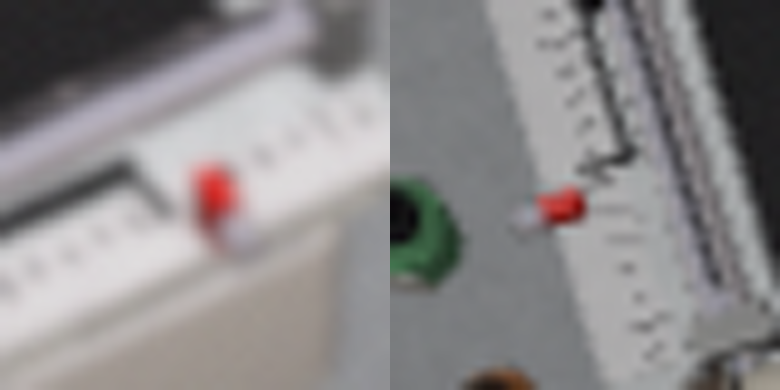

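The scene and top crops show the pointer about 11 mm short of the red block, in agreement with 55.8 − 44.8 = 11 mm. I pull the rest.

Call:
servo_tool(
  deltas=[
    {"tx": 0,"ty": 2,"tz": 0,"ax": 0,"ay": 0,"az": 0,"claw": 10},
    {"tx": 0,"ty": 4,"tz": 0,"ax": 0,"ay": 0,"az": 0,"claw": 10},
    {"tx": 0,"ty": 6,"tz": 0,"ax": 0,"ay": 0,"az": 0,"claw": 10},
    {"tx": 0,"ty": 8,"tz": 0,"ax": 0,"ay": 0,"az": 0,"claw": 10},
    {"tx": 0,"ty": 10,"tz": 0,"ax": 0,"ay": 0,"az": 0,"claw": 10},
    {"tx": 0,"ty": 11,"tz": 0,"ax": 0,"ay": 0,"az": 0,"claw": 10},
    {"tx": 0,"ty": 11,"tz": 0,"ax": 0,"ay": 0,"az": 0,"claw": 10},
    {"tx": 0,"ty": 11,"tz": 0,"ax": 0,"ay": 0,"az": 0,"claw": 10},
    {"tx": 0,"ty": 11,"tz": 0,"ax": 0,"ay": 0,"az": 0,"claw": 10},
  ],
)

```text
time_s: 9.07
tcp_pos: [0.4699, 0.0152, 0.1142]
ee_rot: [[0.346, -0.938, 0.01], [-0.938, -0.346, 0.004], [0.0, -0.011, -1.0]]
wrist_force: [6.4, 6.7, 2.2]
gripper_width: 0.201
gripper_force: 30.0
```

```bash
python3 m.py pics/c2.png
```

```text
9.0667 [0.46990565 0.01516228 0.11421372] past stop mm 54.85716098648374 Fx 8.345192098856142
scene pred idx [336.98769997 300.14293177] px for 10mm x [-3.35348795  1.61825623] crop origin [317 280]
top pred idx [247.3433644  249.31382585] px for 10mm x [-0.91373334 -2.8975586 ] crop origin [227 229]
```

View pics/c2.png

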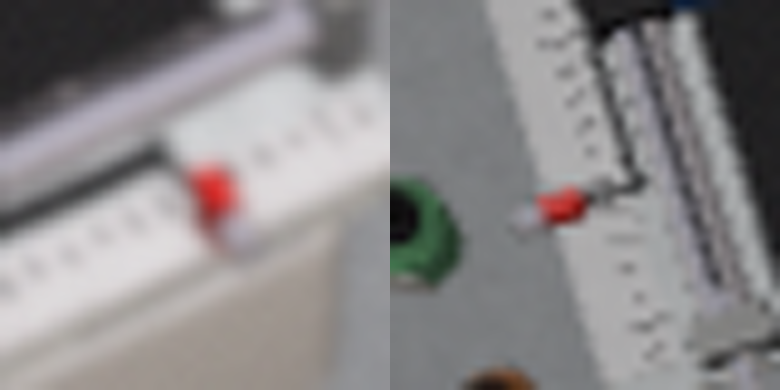

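The pointer now lines up with the red block in both crops, and dead reckoning says about 0.9 mm short. I nudge 0.5 mm and hold steady.

Call:
servo_tool(
  deltas=[
    {"tx": 0,"ty": 0.5,"tz": 0,"ax": 0,"ay": 0,"az": 0,"claw": 10},
    {"tx": 0,"ty": 0.5,"tz": 0,"ax": 0,"ay": 0,"az": 0,"claw": 10},
    {"tx": 0,"ty": 0.5,"tz": 0,"ax": 0,"ay": 0,"az": 0,"claw": 10},
    {"tx": 0,"ty": 0.5,"tz": 0,"ax": 0,"ay": 0,"az": 0,"claw": 10},
    {"tx": 0,"ty": 0.5,"tz": 0,"ax": 0,"ay": 0,"az": 0,"claw": 10},
    {"tx": 0,"ty": 0.5,"tz": 0,"ax": 0,"ay": 0,"az": 0,"claw": 10},
  ],
)

```text
time_s: 9.87
tcp_pos: [0.4697, 0.0151, 0.1142]
ee_rot: [[0.346, -0.938, 0.011], [-0.938, -0.346, 0.004], [0.0, -0.011, -1.0]]
wrist_force: [6.4, 7.2, 2.2]
gripper_width: 0.197
gripper_force: 30.0
```

```bash
python3 -c "
from h import *
s=sense();print(s['time_s'],s['tcp_pos'],s['gripper_force'],s['wrist_force']);print(finish_job())"
```

```text
9.8667 [0.46966526 0.01510267 0.11422756] 29.995381236076355 [6.41403881 7.1744634  2.24292573]
the job is handed in; nothing more can be done
None
```

The job is handed in at 9.9 s: the platform is at its front stop, the bar is drawn about 55 mm with the pointer at the red index (within about 1 mm by my measurements), and the gripper still holds the handle at 30 N; no verdict came back.

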